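Stand the washed lint screens in the drying rack

ROBOT

A 6-joint arm with a two-finger parallel gripper is mounted at the origin on the work surface. World frame = base frame: x ahead of the robot, y to its left, z up, the work surface at z = 0. Lengths are in m, angles in rad, forces in N, time in s.
With the tool pointing down it reaches from about 0.2 to 0.875 m from the base axis. Payload 3.4 kg.
Tool frame: the origin (TCP) lies between the finger pads; the fingertips stand 25 mm ahead of it and the grasp point (between the pads) lies 6 mm ahead of it (r.nose_length is the z of the fingertips in the tool frame, in m); z points along the fingers, y is the line along which they close (so a half turn about z gives the same grasp; the last joint's range is limited). The gripper opens to 94 mm and grips with 3 to 60 N. Pads are 16 mm wide; open, the fingers measure 119 mm over their backs; the gripper's body (75 mm by 177 mm) begins 78 mm behind the grasp point.
Start: joints at [1.166, 0.276, 1.505, -0, 1.361, -0.121], TCP at [0.161, 0.552, 0.23] pointing down, gripper open.
Joint ranges: [-2.89, 2.89], [-0.75, 2.08], [0.22, 2.7], [-1.18, 4.32], [0.11, 2.71], [-2.7, 2.7]. Speed limits (rad/s): [2.57, 2.57, 3.14, 3.14, 3.14, 3.14].

INTERFACE

Orientations are given as a unit quaternion [w, x, y, z].
In Python, from plant import r, gripper_to, inverse_kinematics, vision, models, telemetry gives the robot as it stands. Calls block until the motion is done:
- r.move_to(position, orientation): joint-space move of the TCP to a pose.
- r.move_l(position, rot=None, vel=0.15, guard=None): straight line of the TCP; rot=None keeps the orientation; vel is the mean speed in m/s. With guard (N) it stops when the force on the tool has changed by that much, and returns True; else False.
- r.movej(angles): joint-space move.
- gripper_to(opening, f_grip=None): finger opening in m; f_grip is the grip in N (None keeps the last); returns when the fingers have stopped.
- r.hold(seconds).
- inverse_kinematics(position, orientation): joint angles nearest the present ones, or None.
- vision.snapshot(name): name is "scene" or "top"; returns the picture (480x640x3 uint8, red, green, blue); there is no depth.
- vision.get_calibration(name): a dict with "fx", "fy", "cx", "cy" (pixels), "D" ([k1, k2, p1, p2, k3] as OpenCV has them; the pictures are not rectified), "position" and "orientation" of the camera in the world. Camera axes: x right, y down, z forward; pixel columns grow to the right and rows downward; lengths in m; the calibration is good to about 2 mm. A picture is of the moment at which its call begins. get_calibration takes no time and is no camera call.
A pose or a line that the arm cannot do raises r.PlanningError and nothing moves.
- r.sign_off(): hands the job in; it is judged then, once.
Trained networks look in the newest picture that a camera, given by its name, has taken for a name from the list of things; names that differ only in an ending like _2 or _b are one class to them, and where a whole thing is asked for, a point or a joint stands for the part that bears it (a point fixed in the world has none). Each returns a list of dicts, best first, with "score" (0 to 1); they miss things now and then, are a little off and sometimes report something else, mostly with a low value. They report only what shows in the picture. A call takes as long as a camera call. They do not tell look-alikes from the thing itself.
- models.boxes_of(thing, camera): "at" ([x, y, z] in m, in world coordinates, good to about 4 mm: the middle of the surface that is visible of it).
- models.regions_of(thing, camera): "pixels" (480x640 bool, what is visible of it).
- models.mark_of(thing, camera): "at" ([x, y, z] in m, in world coordinates, good to about 4 mm: a listed point, or the origin of a listed thing).
Readings, each from a call of its own:
- telemetry.current_t(): time.
- telemetry.current_joints(): joint angles.
- telemetry.current_dq(): joint speeds.
- telemetry.current_joint_efforts(): joint torques, N m.
- telemetry.current_ee_pos(): TCP position.
- telemetry.current_tool_rot(): TCP orientation.
- telemetry.current_wrist_force(): force on the tool from outside, world axes, zero at the start.
- telemetry.current_torque(): the same for the moment, N m.
- telemetry.current_opening(): finger opening in m.
- telemetry.current_finger_force(): force on a finger pad.
Only numpy, scipy, OpenCV 4.12 (cv2) and the standard library are available. Lean on these libraries where they do the work, as an engineer would, in place of code of your own. Each camera call takes 0.05 s, during which the arm holds its last target. There are 200 camera calls.

TASK

Take the three washed dryer lint screens from their sloped stands and stand them on edge, tabs up, in the three empty slots of the wire drying rack, in order of size: the large one nearest the rack's tall end plate, the middle-sized one next and the small one farthest from it. Lower each in gently until it stands on the slot floor, upright and about centred along the slot. Leave the two spare screens already in the rack and everything else on the counter where they are.

Things in the scene. Friction and masses are not known exactly. Their poses are not given: they have to be found in the camera images.
- rack: fixed drying rack: grey base 246 x 110, wire hoops in pairs (90 wide along y, 70 high above the slot floor) forming five parallel slots side by side along x, pitch 44. Two already hold a spare screen, three are empty. Origin: centre of its underside. x across the slots, y along each slot, z up. A plain grey end plate 110 high closes the -x end; the +x end is open
- slot0 (a point): centre of the floor of slot 0 of the rack, 12 above the counter; slot 15 wide clear; slot 0 is next to the tall end plate, slot 4 farthest from it; axes as the rack's
- slot1 (a point): centre of the floor of slot 1 of the rack, 12 above the counter; slot 15 wide clear; slot 0 is next to the tall end plate, slot 4 farthest from it; axes as the rack's
- slot2 (a point): centre of the floor of slot 2 of the rack, 12 above the counter; slot 15 wide clear; slot 0 is next to the tall end plate, slot 4 farthest from it; axes as the rack's
- slot3 (a point): centre of the floor of slot 3 of the rack, 12 above the counter; slot 15 wide clear; slot 0 is next to the tall end plate, slot 4 farthest from it; axes as the rack's
- slot4 (a point): centre of the floor of slot 4 of the rack, 12 above the counter; slot 15 wide clear; slot 0 is next to the tall end plate, slot 4 farthest from it; axes as the rack's
- large_tab (a point): large lint screen: flat white frame with grey mesh, 150 wide x 132 high x 10 thick, plus a grip tab 46 wide x 38 high x 10 thick in the middle of its top edge (total 170). This point: centre of the tab, 19 below its top, 151 above the screen's lower edge. x through the thickness, y along the width, z up to the tab. Front and back alike
- large: the large screen itself; origin: middle of its lower edge, half-way through the thickness; axes as its tab point. 0.09 to 0.24 kg. At the start it leans in a sloped stand, its tab end tipped 0.36 rad (21 degrees) from vertical to its own -x side, roughly towards the robot
- medium_tab (a point): middle-sized lint screen: flat white frame with grey mesh, 125 wide x 117 high x 10 thick, plus a grip tab 46 wide x 38 high x 10 thick in the middle of its top edge (total 155). This point: centre of the tab, 19 below its top, 136 above the screen's lower edge. x through the thickness, y along the width, z up to the tab. Front and back alike
- medium: the medium screen itself; origin: middle of its lower edge, half-way through the thickness; axes as its tab point. 0.09 to 0.24 kg. At the start it leans in a sloped stand, its tab end tipped 0.36 rad (21 degrees) from vertical to its own -x side, roughly towards the robot
- small_tab (a point): small lint screen: flat white frame with grey mesh, 100 wide x 102 high x 10 thick, plus a grip tab 46 wide x 38 high x 10 thick in the middle of its top edge (total 140). This point: centre of the tab, 19 below its top, 121 above the screen's lower edge. x through the thickness, y along the width, z up to the tab. Front and back alike
- small: the small screen itself; origin: middle of its lower edge, half-way through the thickness; axes as its tab point. 0.09 to 0.24 kg. At the start it leans in a sloped stand, its tab end tipped 0.36 rad (21 degrees) from vertical to its own -x side, roughly towards the robot
- spare1: a spare lint screen of another size, 112 wide x 110 high x 10 thick plus a 46 x 38 tab (total 148), already upright in a rack slot, to be left there. Origin: middle of its lower edge
- spare2: a spare lint screen of another size, 112 wide x 110 high x 10 thick plus a 46 x 38 tab (total 148), already upright in a rack slot, to be left there. Origin: middle of its lower edge
- stand0: a fixed low sloped aluminium stand, 80 wide, holding one of the screens: it supports the lower 62 of the screen's back; all above that is free on both sides, so the tab can be gripped from above with the fingers slanting along the screen. About 75 high; origin under its middle, on the mat (3 thick)
- stand1: a fixed low sloped aluminium stand, 80 wide, holding one of the screens: it supports the lower 62 of the screen's back; all above that is free on both sides, so the tab can be gripped from above with the fingers slanting along the screen. About 75 high; origin under its middle, on the mat (3 thick)
- stand2: a fixed low sloped aluminium stand, 80 wide, holding one of the screens: it supports the lower 62 of the screen's back; all above that is free on both sides, so the tab can be gripped from above with the fingers slanting along the screen. About 75 high; origin under its middle, on the mat (3 thick)
- jar: small closed jar, 44 diameter x 60, loose, to be left alone; origin: the centre of its underside
- scoop_cup: small white cup, 48 across the rim x 55, loose, to be left alone; origin: the centre of its underside
- detergent: white bottle, 72 diameter x 170, loose, to be left alone; origin: the centre of its underside
- softener: white bottle, 60 diameter x 120, loose, to be left alone; origin: the centre of its underside
- coin_dish: steel bowl, 80 across x 30, loose, to be left alone; origin: the centre of its underside
- brush: wooden hand brush, about 200 long and low, lying on the counter, loose, to be left alone; origin at its underside
Things that resemble listed ones, but are neither listed nor needed, are in the scene too. Leave any blue or green look-alike of the large alone.

How it is judged:
By the outcome, as a careful person would: the job done as asked, in the order asked, and still so for the second after the job is handed in, with the robot touching nothing.
It also fails if it takes over 72 s, if anything falls off the work surface, if the arm or the gripper's body presses on something with over 40 N, if the wrist force passes 120 N, or if a joint passes its speed limit or range.

## Working session

There is one attempt and no reset: what is moved stays moved. The work goes in short steps, each a Python script; the robot and the scene stay as the last script left them, time stands still between calls to the robot, and variables do not carry over. Pictures are saved under pics/ and viewed, at most 10 in all, crops included, and the job is handed in when it is done.

```bash
ls; mkdir -p pics
python3 - <<'E'
from plant import r, vision, models, telemetry
import cv2, numpy as np
for c in ("scene","top"):
    cv2.imwrite(f"pics/{c}0.png", vision.snapshot(c)[:,:,::-1]); k=vision.get_calibration(c); print(c,{a:np.round(b,4).tolist() for a,b in k.items()})
for n in ["large_tab","medium_tab","small_tab","large","medium","small","rack","slot0","slot1","slot2","slot3","slot4","spare1","stand0"]:
    for c in ("scene","top"):
        print(n,c,[(np.round(d["at"],3).tolist(),round(d["score"],2)) for d in models.mark_of(n,c)])
print(telemetry.current_t())
E
```

```text
pics
scene {'fx': 459.7316, 'fy': 459.7316, 'cx': 311.9705, 'cy': 231.8185, 'D': [-0.035, 0.0, 0.0, 0.0, 0.0], 'position': [1.3618, 0.1515, 1.0448], 'orientation': [-0.2591, 0.6448, 0.67, -0.2611]}
top {'fx': 568.5042, 'fy': 568.5042, 'cx': 315.4758, 'cy': 237.8167, 'D': [0.0329, 0.0, 0.0, 0.0, 0.0], 'position': [0.1825, 0.0996, 1.7555], 'orientation': [0.0734, -0.6951, 0.7122, -0.065]}
large_tab scene [([0.095, 0.298, 0.004], 0.59), ([0.344, 0.564, 0.007], 0.58)]
large_tab top [([0.652, 0.18, 0.163], 0.91), ([0.091, 0.301, 0.002], 0.63), ([0.336, 0.56, 0.004], 0.61)]
medium_tab scene [([0.511, 0.1, 0.15], 0.75), ([0.648, -0.154, 0.012], 0.64)]
medium_tab top [([0.516, 0.1, 0.148], 0.94)]
small_tab scene [([0.548, 0.3, 0.132], 0.56)]
small_tab top [([0.544, 0.304, 0.133], 0.48), ([0.587, 0.31, 0.021], 0.32)]
large scene [([0.456, 0.653, 0.001], 0.76), ([0.242, 0.327, 0.005], 0.66), ([0.701, 0.164, 0.019], 0.58), ([0.656, 0.189, 0.163], 0.57)]
large top [([0.25, 0.324, 0.003], 0.92), ([0.702, 0.164, 0.022], 0.79), ([0.452, 0.654, 0.006], 0.75)]
medium scene [([0.553, 0.083, 0.016], 0.
[... 1676 characters left out ...]
], 0.93), ([0.645, -0.154, 0.011], 0.86), ([0.481, -0.224, 0.012], 0.82), ([0.568, -0.189, 0.008], 0.75)]
slot4 top [([0.52, -0.21, 0.008], 0.91), ([0.646, -0.156, 0.007], 0.91), ([0.486, -0.226, 0.014], 0.83), ([0.561, -0.19, 0.014], 0.72), ([0.601, -0.177, 0.011], 0.55)]
spare1 scene [([0.605, -0.175, 0.01], 0.74), ([0.703, 0.162, 0.016], 0.4)]
spare1 top [([0.604, -0.17, 0.009], 0.77), ([0.561, -0.192, 0.014], 0.73), ([0.652, 0.183, 0.161], 0.59)]
stand0 scene [([0.507, 0.107, 0.003], 0.62), ([0.536, 0.294, 0.004], 0.61), ([0.653, 0.185, 0.006], 0.59)]
stand0 top [([0.504, 0.104, 0.004], 0.97), ([0.657, 0.186, 0.008], 0.87), ([0.54, 0.295, 0.001], 0.6), ([0.42, -0.014, -0.003], 0.25)]
1.5
```

View pics/scene0.png

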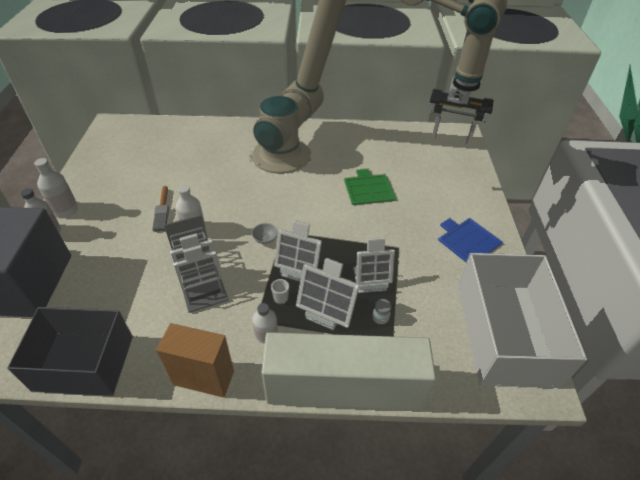

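View pics/top0.png

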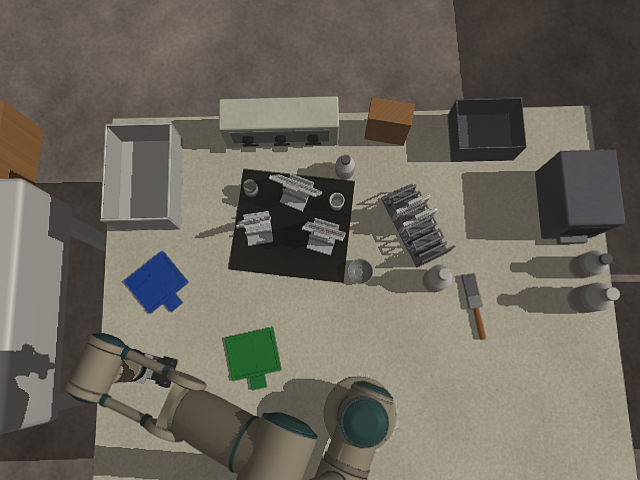

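Scene view: the rack is at about (195,265) px, with its tall plate by the white bottle at (187,215), so the plate is at the robot end. The three screens are on the dark mat at (298,250) medium, (327,295) large and (375,268) small. The blue and green look-alikes lie flat. Next I'll average the slot marks, fit the screen poses to the region masks, and zoom in on the rack.

```bash
cat > h.py <<'E'
from plant import r, gripper_to, inverse_kinematics, vision, models, telemetry
import cv2, numpy as np
from scipy.spatial.transform import Rotation as R
from scipy.optimize import minimize, least_squares
def proj(P,c):
    k=vision.get_calibration(c); q=k["orientation"]; M=R.from_quat([q[1],q[2],q[3],q[0]]).as_matrix()
    t=-M.T@np.array(k["position"])
    K=np.array([[k["fx"],0,k["cx"]],[0,k["fy"],k["cy"]],[0,0,1.]])
    return cv2.projectPoints(np.asarray(P,float).reshape(-1,1,3),cv2.Rodrigues(M.T)[0],t,K,np.array(k["D"]))[0].reshape(-1,2)
SZ={"large":(.150,.132),"medium":(.125,.117),"small":(.100,.102)}
E
cat > m.py <<'E'
from h import *
sl=[]; marks={n:[] for n in SZ}; tabs={n:[] for n in SZ}; sp=[]; st=[]; regs={}
for i in range(3):
    for c in ("scene","top"):
        im=vision.snapshot(c)
        sl+=[list(d["at"])+[i] for d in models.mark_of("slot0",c)]
        for n in SZ:
            marks[n]+=[d["at"] for d in models.mark_of(n,c)]; tabs[n]+=[d["at"] for d in models.mark_of(n+"_tab",c)]
            if i==0: regs[n,c]=[d["pixels"] for d in models.regions_of(n,c)]
        sp+=[d["at"] for d in models.mark_of("spare1",c)]
        if i==0: cv2.imwrite(f"pics/{c}_rack.png",cv2.resize(im[205:315,155:235] if c=="scene" else im[175:275,375:460],None,fx=5.5,fy=5.5,interpolation=cv2.INTER_CUBIC)[:,:,::-1])
        
import pickle; pickle.dump((sl,marks,tabs,sp,regs),open("m.pkl","wb"))
S=np.array([s[:3] for s in sl]); 
def res(p):
    d=np.array([np.cos(p[2]),np.sin(p[2])]); C=np.array(p[:2])+np.outer(np.arange(-2,3)*.044,d)
    D=S[:,None,:2]-C; k=np.argmin(np.linalg.norm(D,axis=2),1); return D[np.arange(len(S)),k].ravel()
f=least_squares(res,[.563,-.19,.406],loss="soft_l1",f_scale=.004)
print("rack",f.x,len(S),"rms",np.sqrt(np.mean(f.fun**2)), "z",S[:,2].mean(), "t",telemetry.current_t())
print(np.round(res(f.x).reshape(-1,2)*1000,1).tolist())
for n in SZ:
    print(n,np.round(np.array(marks[n])*1000).astype(int).tolist()); print(" tab",np.round(np.array(tabs[n])*1000).astype(int).tolist())
print("spare",np.round(np.array(sp)*1000).astype(int).tolist())
for k,v in regs.items(): print(k,[(int(a.sum()),np.argwhere(a).mean(0).round().tolist()) for a in v])
E
python3 m.py; cd pics; python3 -c "
import cv2,numpy as np
a=cv2.imread('scene_rack.png');b=cv2.imread('top_rack.png')
h=max(a.shape[0],b.shape[0]);o=np.zeros((h,a.shape[1]+b.shape[1],3),np.uint8);o[:a.shape[0],:a.shape[1]]=a;o[:b.shape[0],a.shape[1]:]=b
o=cv2.resize(o,None,fx=min(1,590/h,800/o.shape[1]),fy=min(1,590/h,800/o.shape[1]));cv2.imwrite('rackz.png',o)"
```

```text
rack [ 0.56360732 -0.19077116  0.40668289] 31 rms 0.059096948292058936 z 0.010829032258064515 t 4.5
[[-2.3, 0.9], [1.5, -2.7], [0.8, -1.3], [-6.5, 2.6], [-0.4, 0.1], [1.4, -0.5], [-0.2, 0.3], [0.5, -2.7], [1.9, -1.7], [3.1, -4.5], [-3.4, -0.2], [-2.5, 1.6], [0.7, -0.2], [0.8, -1.3], [0.6, 4.1], [-1.3, -0.5], [2.6, -1.0], [0.1, -1.7], [1.3, 0.6], [-1.0, -2.0], [-2.9, 2.1], [3.5, -0.1], [-1.2, 1.5], [1.7, 2.1], [0.7, -0.9], [-104.8, 453.1], [6.0, -0.9], [-3.0, 2.3], [-1.0, 1.7], [2.2, 0.9], [0.1, -2.6]]
large [[242, 324, 11], [455, 654, 2], [702, 162, 18], [702, 167, 21], [454, 655, 4], [246, 325, 4], [385, -242, -2], [484, -228, 11], [242, 323, 8], [702, 165, 17], [420, -18, 2], [457, 654, 3], [700, 164, 22], [246, 328, 3], [454, 651, 7], [456, 651, 3], [704, 163, 17], [243, 323, 8], [455, 654, 5], [703, 165, 22], [250, 326, 7], [748, 24, 0], [306, -361, -2], [516, 102, 146]]
 tab [[96, 299, 7], [656, 189, 164], [341, 561, 5], [656, 183, 164], [337, 562, 4], [94, 298, 1], [486, -227, 13], [98, 302, 5], [655, 190, 163], [341, 562, 6], [606, -171, 15], [566, -187, 11], [94, 298, 0], [33
[... 618 characters left out ...]
b [[547, 300, 136], [522, -209, 12], [544, 305, 131], [547, 300, 136], [546, 302, 133], [549, 299, 133], [639, 51, 7], [543, 305, 131], [487, -226, 13]]
spare [[604, -174, 8], [562, -190, 13], [603, -172, 8], [606, -171, 11], [604, -171, 8], [519, -209, 7], [563, -190, 15], [604, -174, 10], [559, -191, 10], [600, -172, 8]]
('large', 'scene') [(1308, [188.0, 368.0]), (1636, [238.0, 468.0]), (2796, [292.0, 327.0]), (1823, [265.0, 196.0])]
('medium', 'scene') [(1730, [248.0, 296.0])]
('small', 'scene') [(1449, [263.0, 375.0])]
('large', 'top') [(2251, [283.0, 157.0]), (381, [185.0, 296.0])]
('medium', 'top') [(566, [193.0, 296.0])]
('small', 'top') [(259, [222.0, 253.0]), (477, [184.0, 294.0])]
```

View pics/rackz.png

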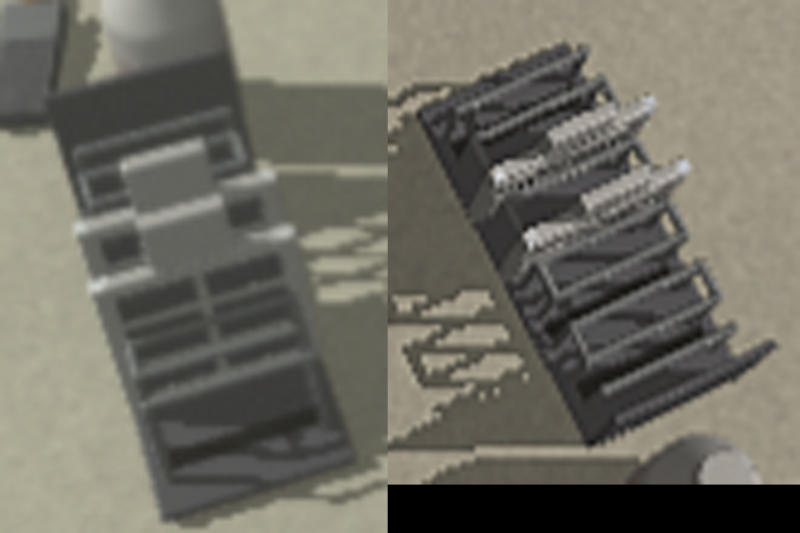

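The crop shows the tall plate at the robot end, and two spares with tabs in the 2nd and 3rd slots from the far end. The marks agree: spares in slots 3 and 2, slots 0, 1 and 4 empty. So large goes in 0, medium in 1, small in 4. Now fitting the screen poses and checking with an overlay.

```bash
cat > fit.py <<'E'
from h import *
import pickle,json
sl,marks,tabs,sp,regs=pickle.load(open("m.pkl","rb"))
S=np.array([s[:3] for s in sl]); S=S[np.linalg.norm(S[:,:2]-[.5636,-.1908],axis=1)<.13]
def res(p):
    d=np.array([np.cos(p[2]),np.sin(p[2])]); C=np.array(p[:2])+np.outer(np.arange(-2,3)*.044,d)
    D=S[:,None,:2]-C; k=np.argmin(np.linalg.norm(D,axis=2),1); return D[np.arange(len(S)),k].ravel()
rack=least_squares(res,[.563,-.19,.406],loss="soft_l1",f_scale=.004).x
def boxpts(n,T):
    w,h=SZ.get(n,(.112,.110)); o=[]
    for (hw,z0,z1) in ((w/2,0,h),(.023,h,h+.038)):
        o.append((T(np.array([[x,y,z] for x in(-.005,.005) for y in(-hw,hw) for z in(z0,z1)]))))
    return o
def pose(p,tilt=.36,z=.0195):
    Rm=(R.from_euler("z",p[2])*R.from_euler("y",-tilt)); return lambda P: Rm.apply(P)+[p[0],p[1],z]
def poly(n,p,c):
    return [cv2.convexHull(proj(q,c).astype(np.float32)) for q in boxpts(n,pose(p))]
def cost(n,p,masks):
    e=0
    for c,m in masks.items():
        s=8; im=np.zeros((480,640),np.float32); big=np.zeros((480*2,640*2),np.uint8)
        for h in poly(n,p,c): cv2.fillPoly(big,[np.round((h*2+.5)*16).astype(np.int32)],255,shift=4)
        im=cv2.resize(big,(640,480),interpolation=cv2.INTER_AREA)/255.
        e+=np.abs(im-m).sum()/m.sum()
    return e
init={"large":(.702,.1645,-.36),"medium":(.556,.084,-.37),"small":(.591,.3095,.2)}
out={}
for n,p0 in init.items():
    masks={}
    for c in("scene",):
        pc=proj([pose(p0)(np.array([0,0,.075]))],c)[0]
        m=min(regs[n,c],key=lambda a:np.linalg.norm(np.argwhere(a).mean(0)[::-1]-pc)); 
        masks[c]=cv2.morphologyEx(m.astype(np.uint8),cv2.MORPH_CLOSE,np.ones((5,5)))
    f=lambda v: cost(n,(p0[0]+v[0]/100,p0[1]+v[1]/100,p0[2]+v[2]/5),masks)
    b=minimize(f,[0,0,0],method="Nelder-Mead",options=dict(initial_simplex=[[0,0,0],[.6,0,0],[0,.6,0],[.3,.3,.6]],maxiter=200))
    p=[p0[0]+b.x[0]/100,p0[1]+b.x[1]/100,p0[2]+b.x[2]/5]
    tab=pose(p)(np.array([0,0,SZ[n][1]+.019]))
    T=np.array(tabs[n]); T=T[np.linalg.norm(T-tab,axis=1)<.02]; O=np.array(marks[n]); O=O[np.linalg.norm(O-[p[0],p[1],.02],axis=1)<.02]
    d=O.mean(0)-T.mean(0)
    print(n,"fit",np.round(p,4),"cost",b.fun,"tab",tab.round(4),"| marks tab",T.mean(0).round(4),"org",O.mean(0).round(4),"yaw",np.arctan2(d[1],d[0]).round(3))
    out[n]=p
print("rack",rack)
json.dump(dict(rack=rack.tolist(),**out),open("fit.json","w"))
ims=[]
for c in("scene","top"):
    im=cv2.imread(f"pics/{c}0.png"); s=4; lo=(150,190) if c=="scene" else (225,150); sz=(260,145)
    o=cv2.resize(im[lo[1]:lo[1]+sz[1],lo[0]:lo[0]+sz[0]],None,fx=s,fy=s,interpolation=cv2.INTER_CUBIC)
    dr=lambda q,col: cv2.polylines(o,[np.round((np.asarray(q).reshape(-1,2)-lo+.5)*s).astype(int)],True,col,1)
    for n,p in out.items():
        for h in poly(n,p,c): dr(h,(0,0,255))
    Rk=lambda P: R.from_euler("z",rack[2]).apply(P)+[rack[0],rack[1],0]
    dr(proj(Rk(np.array([[-.123,-.055,.110],[-.123,.055,.110],[-.123,.055,0],[.123,.055,0],[.123,-.055,0],[-.123,-.055,0]])),c),(0,255,0))
    for k in (2,3):
        for q in boxpts("spare",lambda P: Rk(P+[(k-2)*.044,0,.012])): dr(cv2.convexHull(proj(q,c).astype(np.float32)),(255,100,0))
    ims.append(o)
o=np.vstack(ims); f=min(800/o.shape[1],600/o.shape[0]); 
cv2.imwrite("pics/ov_s.png",cv2.resize(ims[0],(800,446))); cv2.imwrite("pics/ov_t.png",cv2.resize(ims[1],(800,446)))
E
python3 fit.py
```

```text
large fit [ 0.6985  0.1629 -0.4258] cost 0.03827944329983602 tab [0.6501 0.1849 0.1608] | marks tab [0.6543 0.1862 0.1633] org [0.7023 0.1645 0.0195] yaw -0.425
medium fit [ 0.5536  0.082  -0.3635] cost 0.13175340453184156 tab [0.5088 0.099  0.1468] | marks tab [0.5115 0.1001 0.1484] org [0.5559 0.0838 0.0184] yaw -0.35
small fit [0.5857 0.3073 0.1399] cost 0.043415055155487235 tab [0.5435 0.3014 0.1327] | marks tab [0.5459 0.3017 0.1335] org [0.5911 0.3097 0.0208] yaw 0.175
rack [ 0.56376466 -0.19091388  0.40207991]
```

View pics/ov_s.png

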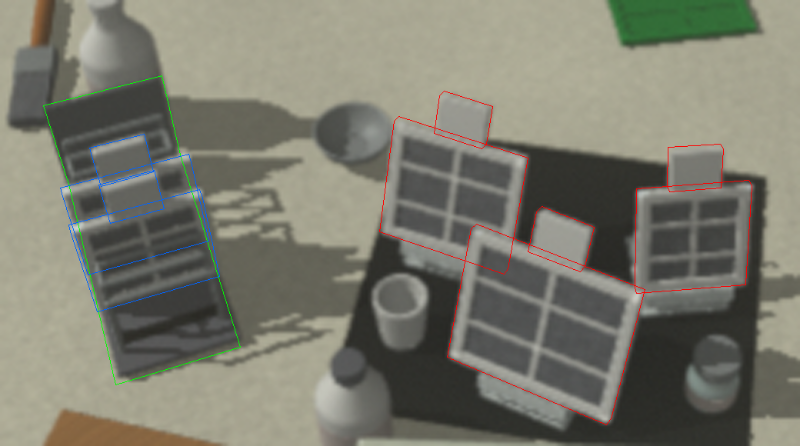

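View pics/ov_t.png

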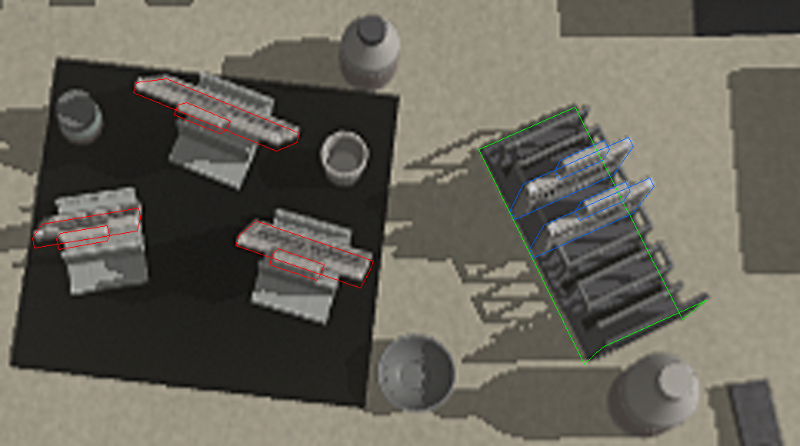

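The overlays match both pictures: the red outlines sit on the screens, the blue ones on the spares in slots 2 and 3, and the green line on the tall plate. Next I'll check IK for both half-turns, then move.

```bash
cat >> h.py <<'E'
TAB={"large":((.652,.1855,.162),-.425,0),"medium":((.510,.0995,.1475),-.36,1),"small":((.545,.3015,.133),.16,4)}
RACK=np.array([.5638,-.1909]); RY=.402
def tool(yaw,tilt,s):
    "orientation with tool z along the screen's -z, tool y along s * its x, and that screen rotation"
    S=(R.from_euler("z",yaw)*R.from_euler("y",-tilt)).as_matrix()
    y=s*S[:,0]; z=-S[:,2]; q=R.from_matrix(np.c_[np.cross(y,z),y,z]).as_quat()
    return np.array([q[3],*q[:3]]),S
def grasp(n,s,back=0.):
    t,yaw,k=TAB[n]; q,S=tool(yaw,.36,s); return np.array(t)+S[:,2]*(.006+back),q
def place(n,s,z,dx=0.,dy=0.):
    "z: height of the screen's lower edge"
    k=TAB[n][2]; q,S=tool(RY,0,s); xy=RACK+S[:2,0]*((k-2)*.044+dx)+S[:2,1]*dy
    return np.array([*xy,z+SZ[n][1]+.019+.006]),q
E
python3 - <<'E'
from h import *
for n in TAB:
    for s in(1,-1):
        for a in (grasp(n,s),grasp(n,s,.1),place(n,s,.2),place(n,s,.012)):
            j=inverse_kinematics(*a); print(n,s,a[0].round(3),None if j is None else np.round(j,2))
E
```

```text
large 1 [0.65  0.186 0.168] [ 0.3   0.35  1.62 -0.3   0.92  0.88]
large 1 [0.618 0.201 0.261] [ 0.35  0.25  1.52 -0.28  1.12  0.86]
large 1 [ 0.483 -0.225  0.357] [-0.57  0.17  1.35 -0.    1.63 -0.97]
large 1 [ 0.483 -0.225  0.169] [-0.57  0.26  1.69 -0.    1.19 -0.97]
large -1 [0.65  0.186 0.168] [ 0.3   0.35  1.62 -0.3   0.92 -2.26]
large -1 [0.618 0.201 0.261] [ 0.35  0.25  1.52 -0.28  1.12 -2.28]
large -1 [ 0.483 -0.225  0.357] [-0.57  0.17  1.35 -0.    1.63  2.17]
large -1 [ 0.483 -0.225  0.169] [-0.57  0.26  1.69 -0.    1.19  2.17]
medium 1 [0.508 0.1   0.153] [ 0.19  0.12  1.98 -0.28  0.74  0.73]
medium 1 [0.475 0.113 0.247] [ 0.24 -0.01  1.87 -0.24  0.99  0.7 ]
medium 1 [ 0.523 -0.208  0.342] [-0.5   0.22  1.32 -0.    1.61 -0.9 ]
medium 1 [ 0.523 -0.208  0.154] [-0.5   0.31  1.65 -0.    1.18 -0.9 ]
medium -1 [0.508 0.1   0.153] [ 0.19  0.12  1.98 -0.28  0.74 -2.41]
medium -1 [0.475 0.113 0.247] [ 0.24 -0.01  1.87 -0.24  0.99 -2.44]
medium -1 [ 0.523 -0.208  0.342] [-0.5   0.22  1.32 -0.    1.61  2.24]
medium -1 [ 0.523 -0.208  0.154] [-0.5   0.31  1.65 -0.    1.18  2.24]
small 1 [0.543 0.301 0.139] [ 0.45  0.26  1.84 -0.16  0.7   0.4 ]
small 1 [0.508 0.296 0.232] [ 0.48  0.13  1.75 -0.14  0.92  0.38]
small 1 [ 0.645 -0.156  0.327] [-0.34  0.38  1.11 -0.    1.65 -0.74]
small 1 [ 0.645 -0.156  0.139] [-0.34  0.46  1.44 -0.    1.24 -0.74]
small -1 [0.543 0.301 0.139] None
small -1 [0.508 0.296 0.232] None
small -1 [ 0.645 -0.156  0.327] [-0.34  0.38  1.11 -0.    1.65  2.4 ]
small -1 [ 0.645 -0.156  0.139] [-0.34  0.46  1.44 -0.    1.24  2.4 ]
```

```bash
cat >> h.py <<'E'
def look(name,lo,sz,f):
    im=vision.snapshot("scene")[lo[1]:lo[1]+sz[1],lo[0]:lo[0]+sz[0]]
    cv2.imwrite(f"pics/{name}.png",cv2.resize(im,None,fx=f,fy=f,interpolation=cv2.INTER_CUBIC)[:,:,::-1])
def st(m): print(m,"t",round(telemetry.current_t(),2),"pos",np.round(telemetry.current_ee_pos(),4),"F",np.round(telemetry.current_wrist_force(),2),"open",round(telemetry.current_opening(),4))
def pick(n):
    gripper_to(.05,40)
    r.move_to(*grasp(n,1,.10)); p,q=grasp(n,1)
    if r.move_l(p,q,vel=.12,guard=12): st("touched")
    gripper_to(0,40); st("gripped")
    r.move_l(*grasp(n,1,.10),vel=.1); st("out")
def carry(n,z=.2):
    p,q=place(n,1,z); e=np.array(telemetry.current_ee_pos())
    r.move_l([e[0],e[1],p[2]+.01],tool(TAB[n][1],0,1)[0],vel=.15)
    r.move_l(p,q,vel=.25); r.hold(.3); st("over slot")
E
python3 - <<'E'
from h import *
e=telemetry.current_ee_pos(); r.move_l([e[0],e[1],.36],vel=.2)
p,q=grasp("large",1,.2); r.move_to(p,q); pick("large"); carry("large"); look("l1",(100,130),(320,240),2.5)
E
```

```text
gripped t 10.27 pos [0.6509 0.1861 0.1681] F [ 2.23 -0.64  0.59] open 0.0097
out t 11.42 pos [0.6175 0.2007 0.2601] F [ 0.7   0.05 -2.43] open 0.0098
over slot t 14.52 pos [ 0.483 -0.225  0.357] F [ 0.32  0.62 -2.23] open 0.0099
```

View pics/l1.png

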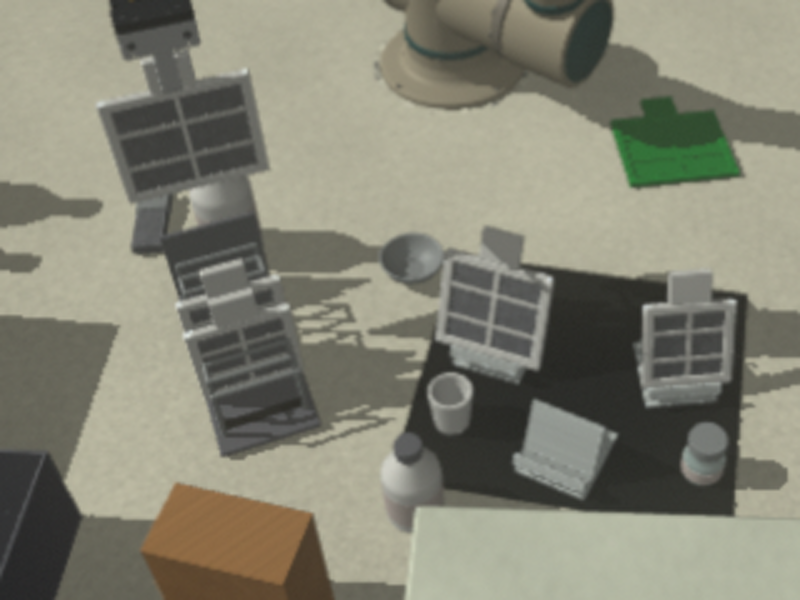

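The picture shows the large screen held square over slot 0 at (185,135), stand empty and everything else untouched. I'll compare the network marks of the held screen with its expected position to catch camera bias, then lower it with the guard on.

```bash
cat >> h.py <<'E'
def check(n):
    "held screen: mean mark minus expected, in rack axes (mm)"
    e=np.array(telemetry.current_ee_pos()); h=SZ[n][1]+.025; D=[]
    for c in("scene","top","scene","top"):
        vision.snapshot(c)
        for nm,off in((n,h),(n+"_tab",.006)):
            x=e-[0,0,off]; L=[np.array(d["at"])-x for d in models.mark_of(nm,c)]
            D+=[d for d in L if np.linalg.norm(d)<.025]
    D=R.from_euler("z",-RY).apply(np.array(D))*1000; print("bias",np.median(D,0).round(1),"n",len(D),"sd",D.std(0).round(1))
def lower(n,dx=0.,dy=0.):
    r.move_l(*place(n,1,.092,dx,dy),vel=.15); r.hold(.3); st("above hoops")
    p,q=place(n,1,.006,dx,dy); g=r.move_l(p,q,vel=.05,guard=4); e=telemetry.current_ee_pos()
    print("guard",g,"lower edge z",round(e[2]-SZ[n][1]-.025,4)); st("down"); return g
def leave(n,up=.12):
    gripper_to(.026); e=np.array(telemetry.current_ee_pos())
    r.move_l(e+[0,0,.05],vel=.06); r.move_l(e+[0,0,up],vel=.2); st("left")
E
python3 - <<'E'
from h import *
check("large"); lower("large")
E
```

```text
bias [ 2.8  0.9 -1.2] n 8 sd [3.2 1.6 1.9]
above hoops t 16.33 pos [ 0.4831 -0.2255  0.2497] F [-0.79  0.36 -2.34] open 0.01
guard True lower edge z 0.0125
down t 17.76 pos [ 0.4828 -0.2251  0.1695] F [0.09 0.53 3.44] open 0.0101
```

Run:
```python
from h import *
leave("large",.2)
p,q=grasp("medium",1,.2); r.move_to(p,q); pick("medium"); carry("medium"); check("medium"); look("m1",(150,150),(200,180),3.3)
```

```text
left t 20.12 pos [ 0.4812 -0.2242  0.3667] F [-0.07  0.72 -0.25] open 0.0259
gripped t 24.37 pos [0.51   0.0999 0.1542] F [ 3.99 -3.39  0.24] open 0.0097
out t 25.52 pos [0.4745 0.1126 0.2457] F [-0.39 -0.3  -2.05] open 0.0099
over slot t 28.12 pos [ 0.5233 -0.2075  0.3422] F [ 1.07 -0.13 -1.77] open 0.01
bias [-1.4  2.1 -1. ] n 8 sd [1.8 1.5 2.5]
```

View pics/m1.png

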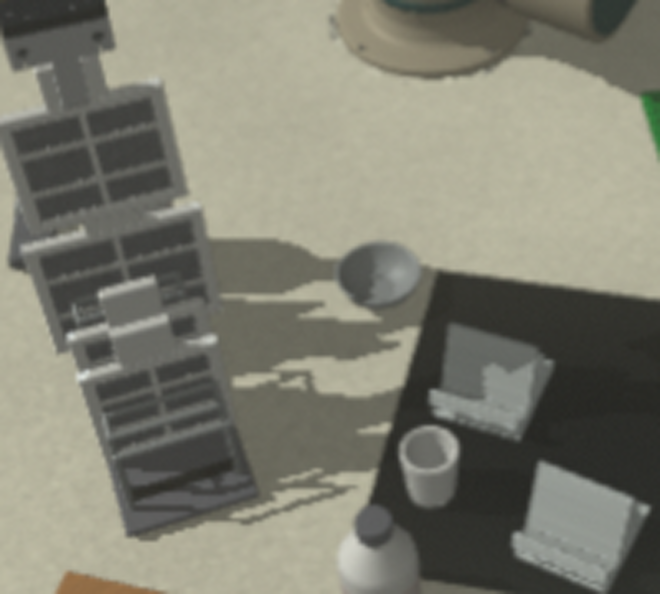

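The large screen stands in slot 0 at (120,270), and the medium is held upright over slot 1 at (95,150). Both emptied stands are clear. Lowering the medium and going on to the small.

Run:
```python
from h import *
import sys
lower("medium")
e=telemetry.current_ee_pos()
if abs(e[2]-.117-.025-.012)>.005: sys.exit("not on floor")
leave("medium",.2)
p,q=grasp("small",1,.2); r.move_to(p,q); pick("small"); carry("small"); check("small"); look("s1",(130,150),(200,180),3.3)
```

```text
above hoops t 29.93 pos [ 0.5236 -0.2083  0.2347] F [ 0.67 -0.13 -1.2 ] open 0.0099
guard True lower edge z 0.013
down t 31.35 pos [ 0.5233 -0.2079  0.155 ] F [-0.79  0.87  4.24] open 0.0095
left t 33.72 pos [ 0.5217 -0.207   0.3521] F [ 0.32  0.48 -0.  ] open 0.0262
gripped t 38.28 pos [0.5455 0.302  0.1402] F [5.82 0.26 0.62] open 0.0099
out t 39.43 pos [0.5077 0.2953 0.2312] F [-0.24 -0.01 -0.26] open 0.0097
over slot t 42.62 pos [ 0.6447 -0.156   0.3271] F [-0.45 -1.   -1.03] open 0.0092
bias [-0.1 -0.1 -1.1] n 8 sd [2.2 2.2 1.5]
```

View pics/s1.png

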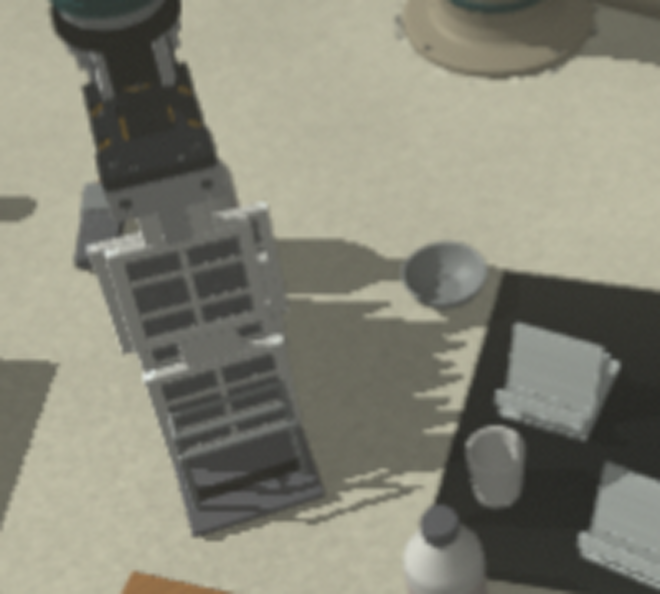

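The small screen is held upright over the rack at (185,290), heading for slot 4. Lowering it.

Run:
```python
from h import *
import sys
lower("small")
e=telemetry.current_ee_pos()
if abs(e[2]-.102-.025-.012)>.005: sys.exit("not on floor")
leave("small",.22)
e=np.array(telemetry.current_ee_pos()); r.move_l([.40,.15,e[2]+.05],vel=.25)
a=[vision.snapshot(c) for c in("scene","top")]
im=np.hstack([cv2.resize(a[0][185:325,145:235],None,fx=4.2,fy=4.2,interpolation=cv2.INTER_CUBIC),cv2.resize(a[1][165:305,365:460],None,fx=4.2,fy=4.2,interpolation=cv2.INTER_CUBIC)]); cv2.imwrite("pics/end.png",im[:,:,::-1])
for n in SZ:
    for c in("scene","top"): print(n,c,[np.round(d["at"],3).tolist() for k in(n,n+"_tab") for d in models.mark_of(k,c) if np.linalg.norm(np.array(d["at"])[:2]-RACK)<.13])
    print(" want",place(n,1,.012)[0].round(3)); 
st("end")
```

```text
above hoops t 44.44 pos [ 0.6451 -0.1566  0.2198] F [ 0.09 -0.6  -0.77] open 0.0093
guard True lower edge z 0.0124
down t 45.87 pos [ 0.6449 -0.1566  0.1394] F [-0.96 -0.52  4.5 ] open 0.0095
left t 48.33 pos [ 0.6433 -0.156   0.3563] F [-0.59 -0.39 -0.42] open 0.0258
large scene [[0.645, -0.156, 0.009], [0.483, -0.221, 0.164]]
large top [[0.482, -0.224, 0.014], [0.484, -0.225, 0.164]]
 want [ 0.483 -0.225  0.169]
medium scene [[0.604, -0.172, 0.01], [0.519, -0.203, 0.152]]
medium top [[0.522, -0.204, 0.011], [0.524, -0.204, 0.146]]
 want [ 0.523 -0.208  0.154]
small scene [[0.649, -0.156, 0.011], [0.645, -0.159, 0.134]]
small top [[0.647, -0.157, 0.011], [0.641, -0.158, 0.13], [0.603, -0.171, 0.009]]
 want [ 0.645 -0.156  0.139]
end t 50.76 pos [0.4    0.15   0.4063] F [-0.08 -0.1   0.09] open 0.0263
```

View pics/end.png

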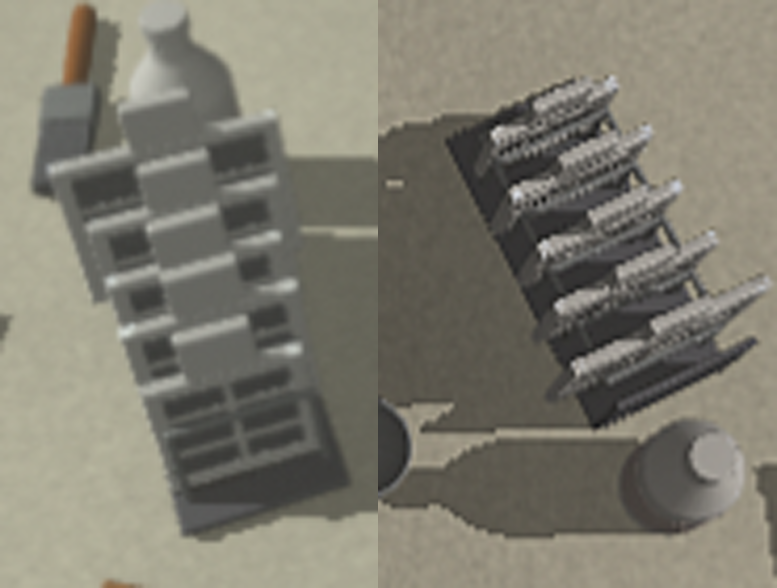

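All five screens stand upright, tabs up and evenly spaced: large by the plate at (160,180), then medium, the two spares, and small at the open end at (235,430). The tab marks agree with the targets to about 6 mm or better. Handing in.

```bash
python3 -c "
from plant import r
print(r.sign_off())"
```

```text
the job is handed in; nothing more can be done
None
```

I stood the large, medium and small screens upright in slots 0, 1 and 4, centred to within about 6 mm by the camera marks, left the spares alone, and handed the job in after about 51 s.

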